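Snap a tool-rest clip onto the bench rail

TASK

Take the loose tool-rest clip (white plastic with two sprung steel arms) and push it straight down onto the thick round bar of the tool rail, in the middle bay between the two collars, until both sprung arms have snapped past the bar and it sits fully home with its fork upright. Let go of it there, and do not disturb the other things on the bench.

Things in the scene. Friction and masses are not known exactly. Their poses are not given: they have to be found in the camera images.
- clip: Loose white plastic clip, 75 to 125 g, 104 mm high, standing on the flared lips of its two sprung steel arms. Origin: centre of its underside, level with the lips; z up; y runs along the bar it clips onto, the arms are on its +x and -x sides. Half a turn about z leaves it the same. Upwards: arms 0 to 45 mm; saddle plate 44 (x) x 36 (y) mm, 39 to 49 mm; neck 49 to 90 mm; two fork ridges to 104 mm.
- clip_seat (a point): Point of the clip that lies on the bar's axis when fully home: on the clip's middle line, 25 mm above its origin. The saddle plate's flat underside, 14 mm above this point, then rests on the bar. Axes as the clip.
- clip_grip (a point): Point in the middle of the clip's neck, 74 mm above its origin (49 mm above clip_seat), where to grip it; the neck is 34 mm wide along the clip's x and 30 mm along its y.
- clip_arm_a (a joint): Opening of the sprung arm on the clip's +x side, rad: 0 closed, about 0.16 as it passes the bar's widest point, about 0.02 when snapped home on the bar, 0.4 at most.
- clip_arm_b (a joint): The same for the arm on the clip's -x side. The mouth between the flared lips is 37 mm wide and narrows to about 19 mm; snapping onto the bar takes a push of about 10 to 20 N, pulling off about 7 N; the arms are smooth, slippery steel.
- rail: Tool rail fixed to the bench: base 90 (x) x 240 (y) x 12 mm, end posts (102 mm high, 36 x 22 mm) at y = +-105 mm, between them a steel bar of 28 mm diameter along its y axis, 80 mm above the table. Two collars, 40 mm diameter, 10 mm wide, at y = +-37 mm, leave a middle bay 64 mm wide. Origin: centre of the base's underside; z up.
- rail_mid (a point): Middle of the middle bay, on the bar's axis, 80 mm above the table; axes as the rail.
- reel_stand: Another fixed stand, not for the clip: base 110 (x) x 170 (y) x 12 mm, thin 10 mm rod along y, 80 mm above the table, carrying an empty grey reel 64 mm across (top at 112 mm). Origin: centre of the base's underside.
- jar: Bystander: small jar with a white cap, 54 mm across, 75 mm high, standing; origin at the centre of its underside.
- screwdriver: Bystander: screwdriver lying on the table, about 200 mm long; x axis along it towards the blade.
- brush: Bystander: hand brush lying on the table, its length along its x axis.
- tray: Bystander: low divided blue parts tray, 90 x 150 x 35 mm; origin at the centre of its underside.
- white_box: Bystander: closed white box 70 x 120 x 60 mm; origin at the centre of its underside.
- pot: Bystander: white pot 76 mm across and 100 mm high with thin rods standing in it up to about 220 mm high; origin at the centre of its underside.
There are look-alikes about, which are no part of the job. What is shaped like the clip but black is not meant.

How it is judged:
At the end, for the whole second after the job is handed in: The clip is released and at rest on the thick bar in the middle bay: its seat point within 4 mm of the bar's axis across and in height and within 18 mm of the middle of the bay along it, its y axis within 0.15 rad of the bar, upright within 0.35 rad, both arms closed again (each below 0.1 rad) (x of clip_seat in the frame of rail_mid between -0.004 and 0.004 m and y of clip_seat in the frame of rail_mid between -0.018 and 0.018 m and z of clip_seat in the frame of rail_mid between -0.004 and 0.004 m and angle between the y axis of clip and the y axis of rail, either way round below 0.15 rad and angle between clip's own z axis and vertical below 0.35 rad and value of joint each of clip_arm_a, clip_arm_b below 0.1 rad and linear speed of clip below 0.02 m/s); the robot touches nothing.
It fails at once if a bystander (jar, screwdriver, brush, tray, white box or pot) is pushed more than 40 mm from its place (distance of any of jar, screwdriver, brush, tray, white_box, pot from where it was at the start of the episode above 0.04 m).
It also fails if it takes over 48 s, if anything falls off the work surface, if the arm or the gripper's body presses on something with over 40 N, if the wrist force passes 120 N, or if a joint passes its speed limit or range.

ROBOT

A 7-joint arm with a two-finger parallel gripper is mounted at the origin on the work surface. World frame = base frame: x ahead of the robot, y to its left, z up, the work surface at z = 0. Lengths are in m, angles in rad, forces in N, time in s.
With the tool pointing down it reaches from about 0.4 to 0.85 m from the base axis. Payload 10.4 kg.
Tool frame: the origin (TCP) lies at the very end of the fingers, on their centre line; the grasp point (between the pads) lies 19 mm behind it; y points along the fingers, x is the direction in which the jaws open and shut, and the axes are right-handed (so a half turn about y gives the same grasp; the last joint's range is limited). The gripper opens to 87 mm and grips with 3 to 60 N. Pads are 19 mm wide; open, the fingers measure 117 mm over their backs; the gripper's body (75 mm by 190 mm) begins 51 mm behind the grasp point.
Start: joints at [-1.334, 0.332, -0.065, 1.46, 0.022, 1.35, -0.088], TCP at [0.161, 0.604, 0.223] pointing down, gripper open.
Joint ranges: [-2.6, 2.6], [-0.5, 2.12], [-1.47, 1.34], [0.16, 2.42], [-1.27, 4.41], [0.06, 2.06], [-2.6, 2.6]. Speed limits (rad/s): [2.22, 2.22, 2.79, 2.79, 3.14, 3.14, 3.14].

INTERFACE

Orientations are given as a unit quaternion [x, y, z, w].
In Python, from bench import readout, vision, r gives the robot as it stands.
- The arm moves only by the tool arm_command, never from a script. Its argument "targets" is a list that holds one entry, the list of rows, each a list of 6 numbers: the shift along the tool's x, y, z in m, then the turn, a rotation vector about the tool's x, y, z in degrees. A call has 1 to 12 rows; each row shifts and turns the commanded pose from where the row before left it, along the tool's axes as they then stand; what a row does not reach is not made up. A row lasts 1/12 s, in which the tool goes at most 41.7 mm and 7.16 degrees, less where a joint would pass 70% of its speed; a pose out of reach is approached as far as the arm can. A call is refused whole if a number of a shift passes 0.0417 or a number of a turn 7.16, either way. A call with a gripper value outside its range is refused whole. "hand" is the opening, from 0 (shut) to 1 (fully open), set as the call begins (left out, the last holds). The fingers move at their own pace and stop on an object; "grip_force" is the grip in N (left out, the last holds). Time passes only in rows, so rows that do not move let the fingers close. It gives the time, the measured TCP pose, the force and the opening at its end, in the units of the state.
- readout.read_state(): the state, without advancing time (a new reading comes with each control period).
- vision.camera(name): name is "side" or "top"; returns a dict with "pixels" (480x640x3 uint8, blue, green, red), "fovy" (degrees; the focal length in pixels is half the picture's height over the tangent of half this angle, whatever the lens; pixels are square), "cx", "cy" (the principal point, pixels), "D" ([k1, k2, p1, p2, k3] as OpenCV has them; the pictures are not rectified), "R" (3x3) and "t" (3): a world point X has camera coordinates R X + t. Camera axes: x right, y down, z forward; pixel columns grow to the right and rows downward; lengths in m; the calibration is good to about 2 mm. A picture is of the moment at which its call begins. There is no depth.
- r.close_job(): hands the job in, once; it reports no verdict.
The state is a dict: "time": time; "joint_positions": joint angles; "joint_vel": joint speeds; "joint_torque": joint torques, N m; "ee_pos": TCP position; "eef_rot": TCP orientation; "ft_force": force on the tool from outside, world axes, zero at the start; "torque": the same for the moment, N m; "width": finger opening in m.
Only numpy, scipy, OpenCV 4.12 (cv2) and the standard library are available. Lean on these libraries where they do the work, as an engineer would, in place of code of your own. Each camera call takes 0.05 s, during which the arm holds its last target.

## Working session

There is one attempt and no reset: what is moved stays moved. The work goes in short steps, Python scripts to look and compute and a tool call to move; the robot and the scene stay as the last step left them, time stands still between calls to the robot, and variables do not carry over. Pictures are saved under pics/ and viewed, and the job is handed in when it is done.

Besides the shell and the picture viewer there is one more tool, called as name(argument=value, ...), one argument or row to a line, values as JSON. arm_command: Moves the arm, as the interface text tells. Its arguments: {"type":"object","properties":{"targets":{"type":"array","items":{"type":"array","items":{"type":"array","items":{"type":"number"}}}},"hand":{"type":"number"},"grip_force":{"type":"number"}},"required":["targets"]}

```bash
mkdir -p pics; ls; python3 - <<'E'
from bench import readout, vision, r
import cv2
s=readout.read_state(); print({k:(v if not hasattr(v,'__len__') else [round(float(x),4) for x in v]) for k,v in s.items()})
for n in ["side","top"]:
    c=vision.camera(n); cv2.imwrite(f"pics/{n}0.png",c["pixels"]); print(n,c["fovy"],c["cx"],c["cy"],c["D"],c["R"],c["t"])
E
```

```text
pics
{'time': 0.0, 'joint_positions': [-1.3336, 0.3329, -0.0647, 1.4609, 0.0216, 1.3499, -0.0885], 'joint_vel': [0.0013, -0.0003, -0.0011, 0.001, 0.0005, 0.0014, -0.0014], 'joint_torque': [-0.0003, -62.3251, 0.0246, -38.9902, -0.0613, 0.0396, 0.0002], 'ee_pos': [0.1605, 0.6037, 0.2218], 'eef_rot': [0.5609, 0.4307, -0.4314, -0.5602], 'ft_force': [-0.1894, -0.0998, 0.0603], 'torque': [0.0028, -0.0195, 0.0203], 'width': 0.0870057474238357}
side 47.54114922675187 309.5107959684775 243.0391358076952 [0.03047429 0.         0.         0.         0.        ] [[ 0.96857717 -0.24870323 -0.00222766]
 [-0.18340054 -0.708148   -0.6818289 ]
 [ 0.16799554  0.66081247 -0.73150829]] [-0.50474647  0.23549702  1.35747739]
top 56.89246882362514 317.1047627416687 237.19620958556197 [0.02529285 0.         0.         0.         0.        ] [[ 0.00607918 -0.99997863 -0.00240304]
 [-0.98151583 -0.00550723 -0.19130173]
 [ 0.19128441  0.00352158 -0.98152833]] [0.08313678 0.56364227 1.15446847]
```

View pics/side0.png

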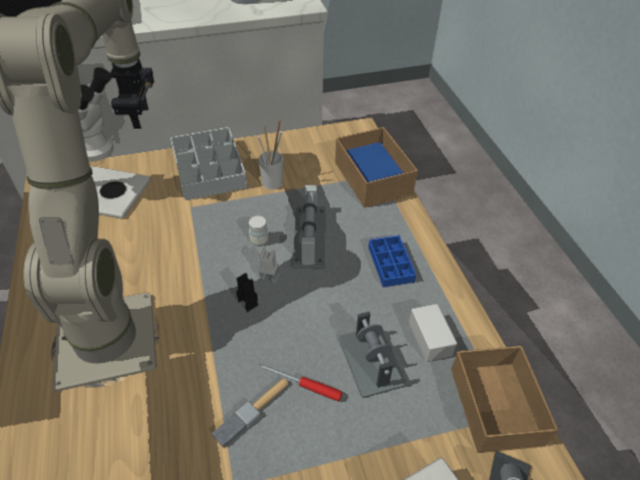

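View pics/top0.png

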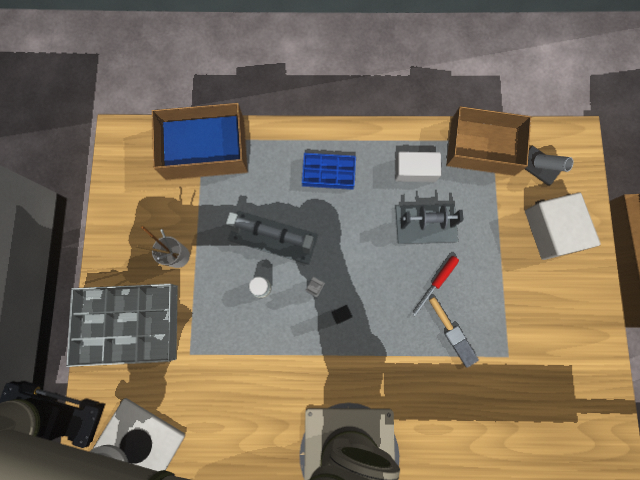

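The side view shows the white clip at about (267,262), the black look-alike at (247,292), the rail around (309,225) and the jar at (258,230). The top view shows the clip at (315,287) in the arm's shadow and the rail around (272,235). I'll zoom in.

```bash
cat > h.py <<'E'
import numpy as np, cv2
from bench import vision
class C:
    def __init__(s,n):
        c=vision.camera(n); s.p=c["pixels"]; f=s.p.shape[0]/2/np.tan(np.radians(c["fovy"])/2)
        s.K=np.array([[f,0,c["cx"]],[0,f,c["cy"]],[0,0,1]]); s.D=np.array(c["D"],float); s.R=np.array(c["R"]); s.t=np.array(c["t"])
        s.o=-s.R.T@s.t
    def ray(s,uv):
        q=cv2.undistortPoints(np.array(uv,float).reshape(-1,1,2),s.K,s.D).reshape(-1,2)
        d=np.c_[q,np.ones(len(q))]@s.R; return d
    def plane(s,uv,z):
        d=s.ray(uv); return s.o+d*((z-s.o[2])/d[:,2])[:,None]
    def proj(s,X):
        return cv2.projectPoints(np.array(X,float).reshape(-1,1,3),cv2.Rodrigues(s.R)[0],s.t,s.K,s.D)[0].reshape(-1,2)
def tri(a,ua,b,ub):
    da=a.ray([ua])[0]; db=b.ray([ub])[0]
    A=np.c_[da,-db]; k=np.linalg.lstsq(A,b.o-a.o,rcond=None)[0]
    p=a.o+da*k[0]; q=b.o+db*k[1]; return (p+q)/2, np.linalg.norm(p-q)
E
python3 - <<'E'
from h import *
for n,(x0,y0,w,h) in {"side":(230,175,110,110),"top":(220,190,140,110)}.items():
    c=C(n); k=c.p[y0:y0+h,x0:x0+w]
    k=np.clip(k.astype(float)*1.6,0,255).astype(np.uint8)
    cv2.imwrite(f"pics/{n}1.png",cv2.resize(k,None,fx=5.4,fy=5.4,interpolation=cv2.INTER_CUBIC))
E
```

```text
(no output)
```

View pics/side1.png

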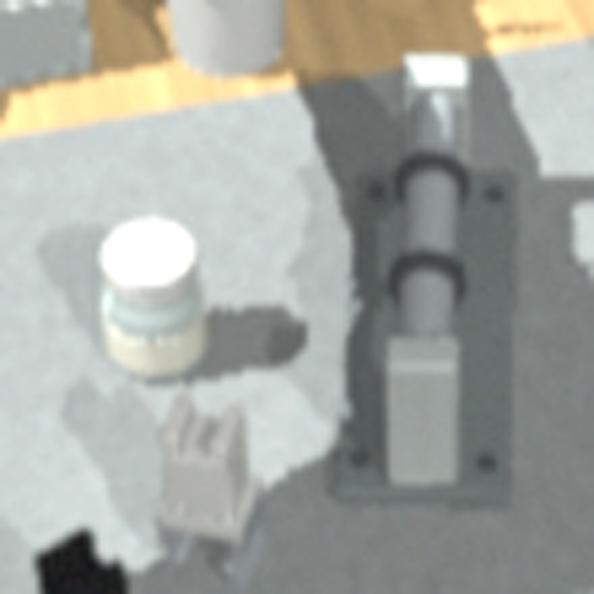

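View pics/top1.png

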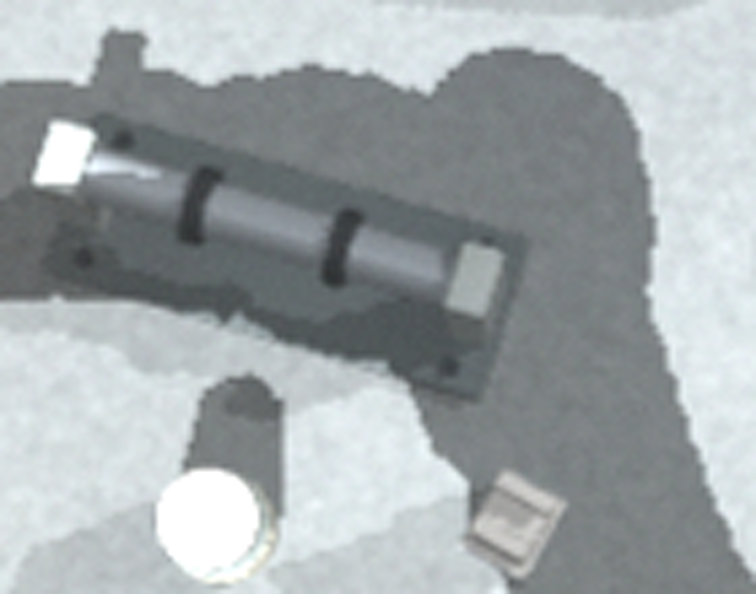

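```bash
python3 - <<'E'
from h import *
out=[]
for n,(x0,y0,w,h) in {"side":(250,240,36,46),"top":(296,268,36,46)}.items():
    c=C(n); k=c.p[y0:y0+h,x0:x0+w]
    k=np.clip(k.astype(float)*1.7,0,255).astype(np.uint8)
    out.append(cv2.resize(k,None,fx=11,fy=11,interpolation=cv2.INTER_CUBIC))
cv2.imwrite("pics/z2.png",np.hstack(out))
a=C("side");b=C("top")
print(b.plane([[232.2,218.7],[308.1,241.85]],.102), a.plane([[230+437/5.4,175+70/5.4],[230+423/5.4,175+352/5.4]],.102))
E
```

```text
[[0.60238187 0.31070412 0.102     ]
 [0.5413644  0.10972829 0.102     ]] [[0.60371273 0.30418968 0.102     ]
 [0.54481961 0.10391646 0.102     ]]
```

View pics/z2.png

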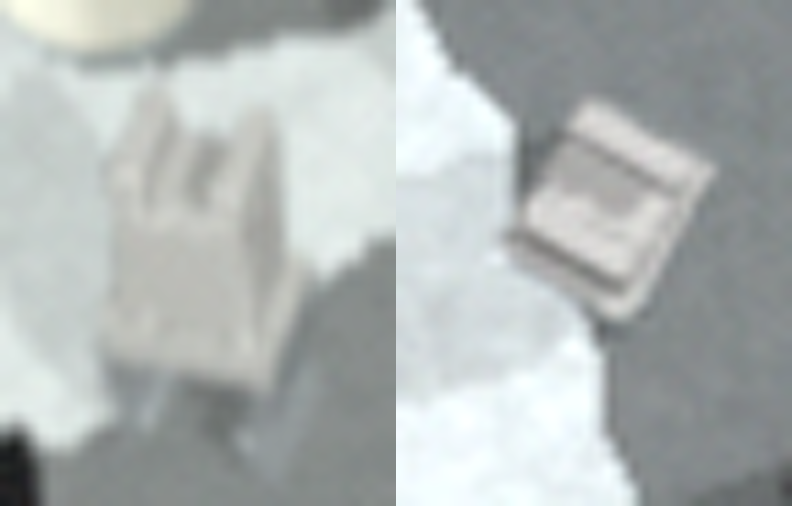

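```bash
python3 - <<'E'
from h import *
a=C("side");b=C("top")
f=lambda L,x0,y0,s:[[x0+(u+.5)/s-.5,y0+(v+.5)/s-.5] for u,v in L]
P=b.plane(f([(194,97),(322,165),(229,320),(109,238)],296,268,11),.104)
print(P.round(4),P.mean(0), [np.linalg.norm(P[i]-P[(i+1)%4]) for i in range(4)])
e=(P[0]-P[1])+(P[3]-P[2]); print(np.degrees(np.arctan2(e[1],e[0])))
Q=a.plane(f([(155,80),(272,108)],250,240,11),.104); print(Q, Q.mean(0),'expected (far edge mid)',(P[0]+P[3])/2)
print(b.o,a.o)
out=[]
k=a.p[180:275,290:330]; k2=b.p[200:265,222:322]
g=lambda k,s:cv2.resize(np.clip(k.astype(float)*1.7,0,255).astype(np.uint8),None,fx=s,fy=s,interpolation=cv2.INTER_CUBIC)
cv2.imwrite("pics/rs.png",g(k,6)); cv2.imwrite("pics/rt.png",g(k2,8))
E
```

```text
[[0.4509 0.0957 0.104 ]
 [0.4352 0.0658 0.104 ]
 [0.3992 0.0872 0.104 ]
 [0.418  0.1152 0.104 ]] [0.42581398 0.09097187 0.104     ] [np.float64(0.033811211414279944), np.float64(0.04186785301843483), np.float64(0.03369489033706607), np.float64(0.03825162790744811)]
59.28863291401576
[[0.42538749 0.10830222 0.104     ]
 [0.45044188 0.09251915 0.104     ]] [0.43791468 0.10041068 0.104     ] expected (far edge mid) [0.43442067 0.10546064 0.104     ]
[0.33188658 0.08217356 1.24116904] [ 0.30402604 -0.85580331  1.15245024]
```

View pics/rs.png

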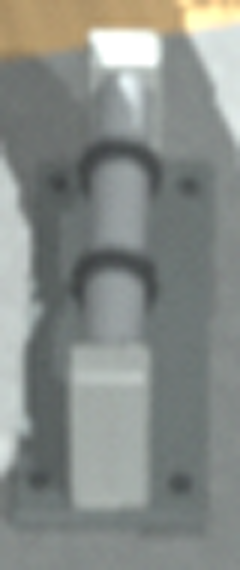

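View pics/rt.png

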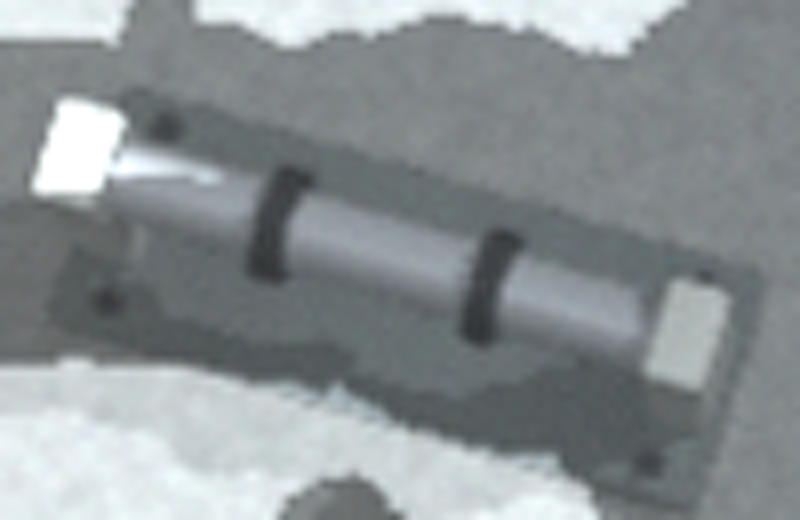

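```bash
cat >> h.py <<'E'
from scipy.spatial.transform import Rotation as Ro
from bench import readout
def goal(pos,xang):
    """tool down, tool x axis at world angle xang deg (mod 180, nearest). prints total shift in tool axes and rotvec deg (tool axes)"""
    s=readout.read_state(); R0=Ro.from_quat(s["eef_rot"]); p=np.array(s["ee_pos"])
    best=None
    for k in (0,180):
        t=np.radians(xang+k); x=np.array([np.cos(t),np.sin(t),0]); y=np.array([0,0,-1.]); G=Ro.from_matrix(np.c_[x,y,np.cross(x,y)])
        rv=np.degrees((R0.inv()*G).as_rotvec())
        if best is None or np.linalg.norm(rv)<np.linalg.norm(best): best=rv
    print("t",round(s["time"],2),"pos",p.round(4),"width",round(s["width"],4),"F",np.round(s["ft_force"],1),"q",np.round(s["joint_positions"],2))
    print("R0 cols",R0.as_matrix().round(3).tolist())
    print("shift tool mm",(R0.inv().apply(np.array(pos)-p)*1000).round(1),"rotvec deg",best.round(2))
E
python3 - <<'E'
from h import *
goal([.4275,.0885,.17],59.3-90)
E
```

```text
t 0.5 pos [0.1605 0.604  0.2225] width 0.0874 F [-0.  -0.3  0. ] q [-1.33  0.33 -0.06  1.46  0.02  1.35 -0.09]
R0 cols [[0.257, -0.0, -0.966], [0.966, 0.0, 0.257], [0.0, -1.0, 0.0]]
shift tool mm [-429.7   52.5 -390.4] rotvec deg [ -0.   -74.18   0.  ]
```

arm_command(
  targets=[
    [[-0.027,0,-0.0245,0,0,0],[-0.027,0,-0.0245,0,0,0],[-0.027,0,-0.0245,0,0,0],[-0.027,0,-0.0245,0,0,0],[-0.027,0,-0.0245,0,0,0],[-0.027,0,-0.0245,0,0,0],[-0.027,0,-0.0245,0,0,0],[-0.027,0,-0.0245,0,0,0],[-0.027,0,-0.0245,0,0,0],[-0.027,0,-0.0245,0,0,0],[-0.027,0,-0.0245,0,0,0],[-0.027,0,-0.0245,0,0,0]],
  ],
  hand=1,
  grip_force=40,
)

```text
time: 1.5
ee_pos: [0.3619, 0.2137, 0.2228]
eef_rot: [-0.56, -0.431, 0.431, 0.561]
ft_force: [-0.4, 0.4, 0.2]
width: 0.087
```

arm_command(
  targets=[
    [[0,0,0,0,7,0],[0,0,0,0,7,0],[0,0,0,0,7,0],[0,0,0,0,7,0],[0,0,0,0,7,0],[0,0,0,0,7,0],[0,0,0,0,7,0],[0,0,0,0,7,0],[0,0,0,0,7,0],[0,0,0,0,7,0],[0,0,0,0,7,0],[0,0,0,0,7,0]],
  ],
)

```text
time: 2.5
ee_pos: [0.3614, 0.2154, 0.2227]
eef_rot: [-0.705, 0.057, -0.057, 0.705]
ft_force: [0.2, -0.2, -0.6]
width: 0.0872
```

```bash
python3 - <<'E'
from h import *
goal([.4275,.0885,.17],59.3-90)
E
```

```text
t 2.5 pos [0.3614 0.2154 0.2227] width 0.0872 F [ 0.2 -0.2 -0.6] q [-0.82 -0.13  0.16  1.97  0.02  1.31 -0.83]
R0 cols [[0.987, 0.0, 0.16], [-0.16, 0.0, 0.987], [0.0, -1.0, 0.0]]
shift tool mm [  85.5   52.7 -114.7] rotvec deg [-2.000e-02  2.147e+01  1.000e-02]
```

arm_command(
  targets=[
    [[0.0171,0,-0.023,0,0,0],[0.0171,0,-0.023,0,0,0],[0.0171,0,-0.023,0,0,0],[0.0171,0,-0.023,0,0,0],[0.0171,0,-0.023,0,0,0],[0,0.01,0,0,7.15,0],[0,0.02,0,0,7.15,0],[0,0.02,0,0,7.15,0],[0,0,0,0,0,0]],
  ],
)

```text
time: 3.25
ee_pos: [0.4264, 0.0878, 0.1696]
eef_rot: [0.683, -0.188, 0.186, -0.681]
ft_force: [-0.7, -0.0, -0.3]
width: 0.0867
```

```bash
python3 - <<'E'
from h import *
goal([.4275,.0885,.17],59.3-90)
a=C("side");b=C("top")
g=lambda k,s:cv2.resize(np.clip(k.astype(float)*1.7,0,255).astype(np.uint8),None,fx=s,fy=s,interpolation=cv2.INTER_CUBIC)
s=readout.read_state(); p=np.array(s["ee_pos"])
print(a.proj([p]),b.proj([p]))
cv2.imwrite("pics/s3.png",g(a.p[200:290,220:320],6)); cv2.imwrite("pics/t3.png",g(b.p[240:330,270:370],6))
E
```

```text
t 3.25 pos [0.4264 0.0878 0.1696] width 0.0867 F [-0.7 -0.  -0.3] q [-0.66 -0.06  0.34  2.02  0.02  1.19 -0.86]
R0 cols [[0.86, -0.004, 0.511], [-0.511, -0.002, 0.86], [-0.003, -1.0, -0.004]]
shift tool mm [ 0.6 -0.4  1.1] rotvec deg [ 0.21 -0.   -0.16]
[[264.41930354 233.65979777]] [[315.80796615 282.9073085 ]]
```

View pics/s3.png

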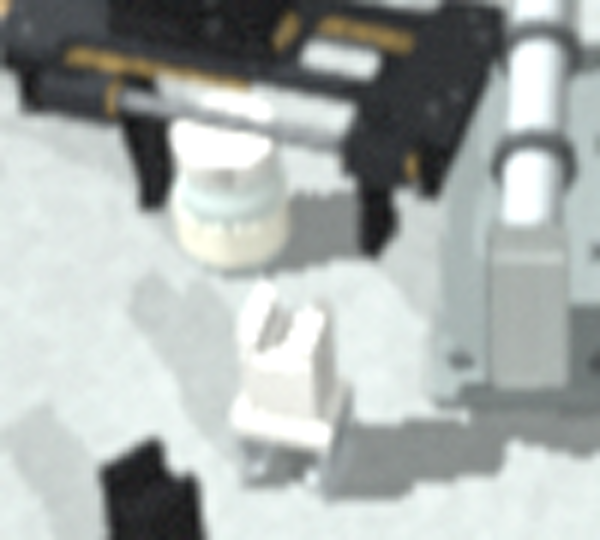

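View pics/t3.png

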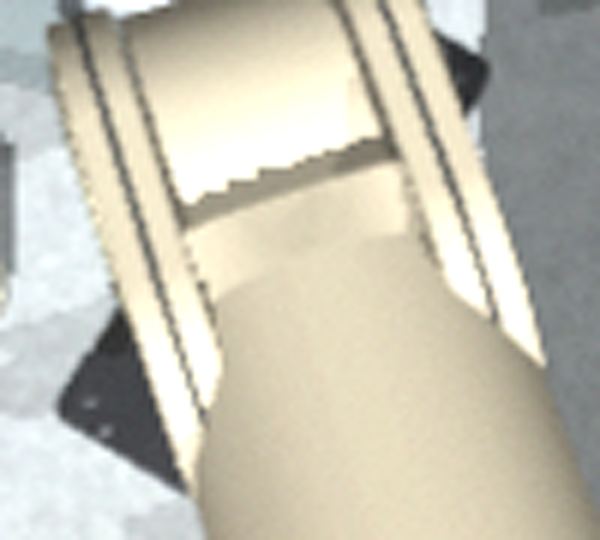

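```bash
python3 - <<'E'
from h import *
a=C("side")
s=readout.read_state(); p=np.array(s["ee_pos"]); x=np.array([.86,-.511,0]); y=np.array([.511,.86,0])
print("near tip edge mid",a.proj([p-.0095*y]), "tips", a.proj([p-.0095*y-.05*x,p-.0095*y+.05*x]))
k=a.p[242:286,252:284]
cv2.imwrite("pics/s4.png",cv2.resize(np.clip(k.astype(float)*1.0,0,255).astype(np.uint8),None,fx=13,fy=13,interpolation=cv2.INTER_CUBIC))
E
```

```text
near tip edge mid [[263.32417777 235.98059329]] tips [[244.46371323 231.9513335 ]
 [282.44482955 240.06565661]]
```

View pics/s4.png

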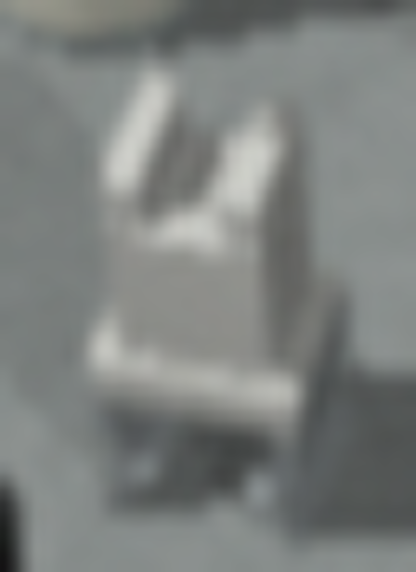

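```bash
python3 - <<'E'
from h import *
a=C("side")
f=lambda L,x0,y0,s:[[x0+(u+.5)/s-.5,y0+(v+.5)/s-.5] for u,v in L]
P=a.plane(f([(150,68),(284,106),(250,215),(105,188)],252,242,13),.104)
print(P.round(4),P.mean(0),[np.linalg.norm(P[i]-P[(i+1)%4]).round(4) for i in range(4)])
e=(P[0]-P[3])+(P[1]-P[2]); print(np.degrees(np.arctan2(e[1],e[0])))
e=(P[1]-P[0])+(P[2]-P[3]); print(90+np.degrees(np.arctan2(e[1],e[0])))
E
```

```text
[[0.424  0.1088 0.104 ]
 [0.448  0.092  0.104 ]
 [0.4355 0.0652 0.104 ]
 [0.4092 0.0794 0.104 ]] [0.42916787 0.08633103 0.104     ] [np.float64(0.0293), np.float64(0.0295), np.float64(0.0299), np.float64(0.033)]
64.14580568601988
58.31120330903788
```

arm_command(
  targets=[
    [[0.001,0.02,0.001,0,0,0],[0,0.03,0,0,0,0],[0,0.025,0,0,0,0],[0,0.02,0,0,0,0],[0,0.012,0,0,0,0],[0,0.006,0,0,0,0],[0,0,0,0,0,0]],
  ],
)

```text
time: 4.03
ee_pos: [0.4295, 0.0891, 0.0594]
eef_rot: [0.683, -0.184, 0.184, -0.683]
ft_force: [0.7, 0.2, 0.4]
width: 0.0867
```

```bash
python3 - <<'E'
from h import *
goal([.4275,.0885,.056],59.3-90)
a=C("side")
g=lambda k,s:cv2.resize(k,None,fx=s,fy=s,interpolation=cv2.INTER_CUBIC)
cv2.imwrite("pics/s5.png",g(a.p[200:290,220:320],6))
E
```

```text
t 4.03 pos [0.4295 0.0891 0.0594] width 0.0867 F [0.7 0.2 0.4] q [-0.65  0.09  0.36  2.13 -0.04  0.93 -0.8 ]
R0 cols [[0.864, -0.0, 0.503], [-0.503, -0.0, 0.864], [-0.0, -1.0, -0.0]]
shift tool mm [-1.5  3.4 -1.5] rotvec deg [ 0.02  0.48 -0.02]
```

View pics/s5.png

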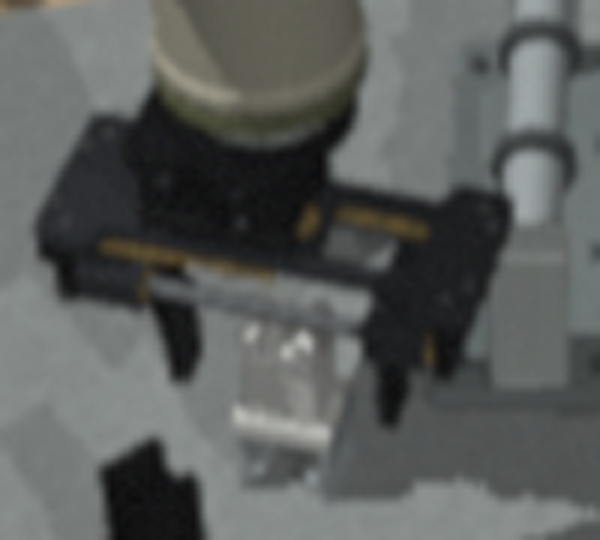

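arm_command(
  targets=[
    [[-0.001,0.003,-0.001,0,0.5,0],[0,0,0,0,0,0]],
  ],
)

```text
time: 4.25
ee_pos: [0.4286, 0.0888, 0.0572]
eef_rot: [-0.681, 0.188, -0.188, 0.682]
ft_force: [-0.2, -0.9, -0.6]
width: 0.0872
```

arm_command(
  targets=[
    [[0,0,0,0,0,0],[0,0,0,0,0,0],[0,0,0,0,0,0],[0,0,0,0,0,0],[0,0,0,0,0,0],[0,0,0,0,0,0],[0,0,0,0,0,0],[0,0,0,0,0,0],[0,0,0,0,0,0],[0,0,0,0,0,0]],
  ],
  hand=0,
  grip_force=45,
)

```text
time: 5.08
ee_pos: [0.4281, 0.0886, 0.0565]
eef_rot: [-0.682, 0.188, -0.188, 0.682]
ft_force: [0.0, 0.4, 0.2]
width: 0.0337
```

```bash
python3 - <<'E'
from h import *
goal([.4275,.0885,.056],59.3-90)
a=C("side")
g=lambda k,s:cv2.resize(k,None,fx=s,fy=s,interpolation=cv2.INTER_CUBIC)
cv2.imwrite("pics/s6.png",g(a.p[200:290,220:320],6))
E
```

```text
t 5.08 pos [0.4281 0.0886 0.0565] width 0.0337 F [0.  0.4 0.2] q [-0.65  0.09  0.36  2.14 -0.04  0.92 -0.81]
R0 cols [[0.859, -0.0, 0.513], [-0.513, 0.0, 0.859], [-0.0, -1.0, 0.0]]
shift tool mm [-0.5  0.5 -0.4] rotvec deg [-0.   -0.14 -0.  ]
```

View pics/s6.png

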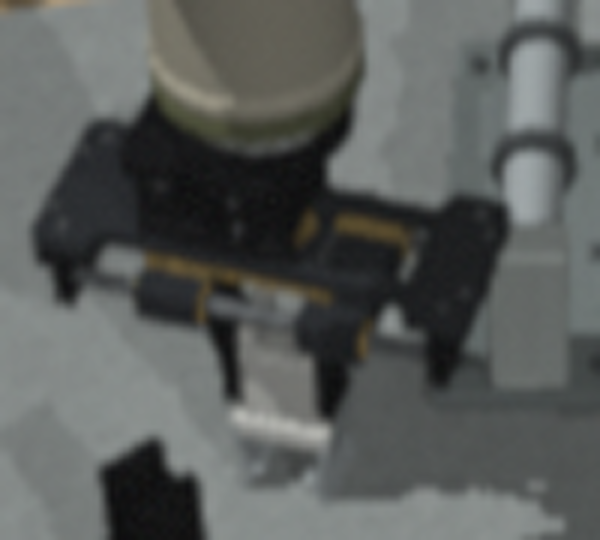

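arm_command(
  targets=[
    [[0,-0.01,0,0,0,0],[0,-0.03,0,0,0,0],[0,-0.036,0,0,0,0],[0,-0.036,0,0,0,0],[0,-0.03,0,0,0,0],[0,-0.01,0,0,0,0],[0,0,0,0,0,0]],
  ],
)

```text
time: 5.72
ee_pos: [0.4295, 0.089, 0.2116]
eef_rot: [-0.68, 0.187, -0.189, 0.683]
ft_force: [0.6, 0.2, -1.9]
width: 0.0339
```

```bash
python3 - <<'E'
from h import *
a=C("side");b=C("top")
f=lambda L,x0,y0,s:[[x0+(u+.5)/s-.5,y0+(v+.5)/s-.5] for u,v in L]
def rep(c,L,*q):
    P=c.plane(f(L,*q),.102); print(P.mean(0).round(4),[np.linalg.norm(P[i]-P[(i+1)%4]).round(4) for i in range(4)]); return P.mean(0)
for c,A,B,q in ((a,[(72,345),(150,345),(150,382),(70,382)],[(90,30),(160,30),(158,68),(90,68)],(290,180,6)),(b,[(670,277),(730,290),(700,388),(645,372)],[(65,97),(128,110),(103,197),(33,188)],(222,200,8))):
    p=rep(c,A,*q);r=rep(c,B,*q); d=r-p; print("mid",(p+r)/2,"len",np.linalg.norm(d),"ang",np.degrees(np.arctan2(d[1],d[0])))
goal([.573,.2065,.20],-16.7)
g=lambda k,s:cv2.resize(k,None,fx=s,fy=s,interpolation=cv2.INTER_CUBIC)
cv2.imwrite("pics/s7.png",g(a.p[170:280,220:340],5))
E
```

```text
[0.544  0.1043 0.102 ] [np.float64(0.0346), np.float64(0.0224), np.float64(0.0351), np.float64(0.0224)]
[0.6023 0.3056 0.102 ] [np.float64(0.0341), np.float64(0.0278), np.float64(0.0328), np.float64(0.0278)]
mid [0.57314795 0.20493336 0.102     ] len 0.2096169064573128 ang 73.85098839370959
[0.5436 0.1117 0.102 ] [np.float64(0.0202), np.float64(0.034), np.float64(0.0187), np.float64(0.0326)]
[0.6041 0.3117 0.102 ] [np.float64(0.0214), np.float64(0.0304), np.float64(0.0233), np.float64(0.0323)]
mid [0.5738582  0.21171396 0.102     ] len 0.2089581986528725 ang 73.15051913705442
t 5.82 pos [0.4278 0.0885 0.2079] width 0.0339 F [-0.2  0.3 -1.7] q [-0.67 -0.1   0.34  1.96  0.03  1.27 -0.88]
R0 cols [[0.859, -0.001, 0.513], [-0.513, -0.0, 0.859], [-0.0, -1.0, -0.0]]
shift tool mm [ 64.2   7.8 175.8] rotvec deg [ 1.000e-02 -1.413e+01 -3.000e-02]
```

View pics/s7.png

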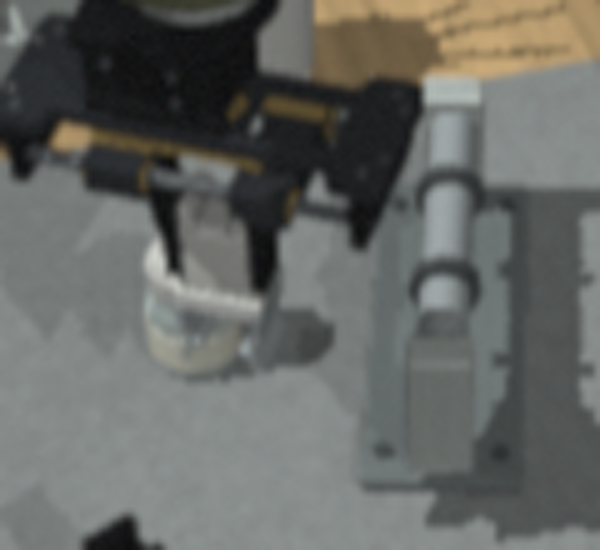

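arm_command(
  targets=[
    [[0.0075,0,0.02,0,0,0],[0.0125,0,0.034,0,0,0],[0.0125,0,0.034,0,0,0],[0.0125,0,0.034,0,0,0],[0.0125,0,0.034,0,0,0],[0.0065,0,0.02,0,0,0],[0,0,0,0,-7.05,0],[0,0,0,0,-7.05,0],[0,0,0,0,0,0],[0,0,0,0,0,0]],
  ],
)

```text
time: 6.65
ee_pos: [0.5726, 0.2063, 0.2066]
eef_rot: [0.7, -0.105, 0.103, -0.699]
ft_force: [-0.2, -0.3, -0.7]
width: 0.034
```

```bash
python3 - <<'E'
from h import *
goal([.5733,.208,.17],-16.6)
a=C("side");b=C("top")
g=lambda k,s:cv2.resize(k,None,fx=s,fy=s,interpolation=cv2.INTER_CUBIC)
cv2.imwrite("pics/s8.png",g(a.p[150:270,250:370],5))
cv2.imwrite("pics/t8.png",g(b.p[180:280,210:340],5))
E
```

```text
t 6.65 pos [0.5726 0.2063 0.2066] width 0.034 F [-0.2 -0.3 -0.7] q [-0.67  0.31  0.3   1.54 -0.09  1.31 -0.65]
R0 cols [[0.956, -0.003, 0.292], [-0.292, -0.001, 0.956], [-0.002, -1.0, -0.002]]
shift tool mm [ 0.2 36.5  1.9] rotvec deg [ 0.12 -0.38 -0.13]
```

View pics/s8.png

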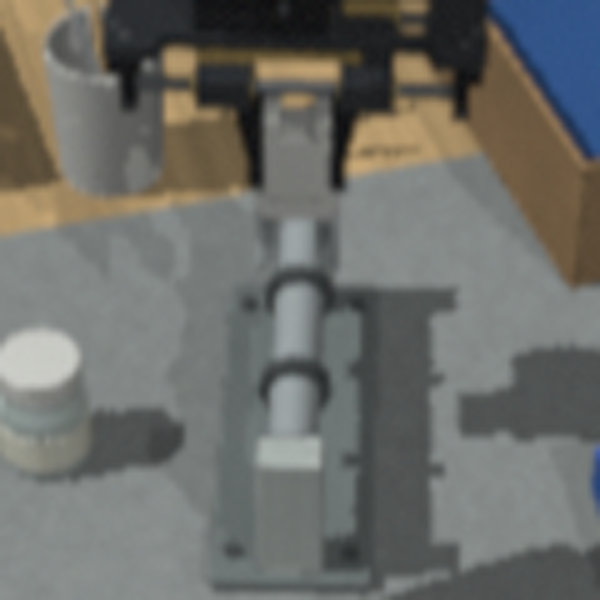

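View pics/t8.png

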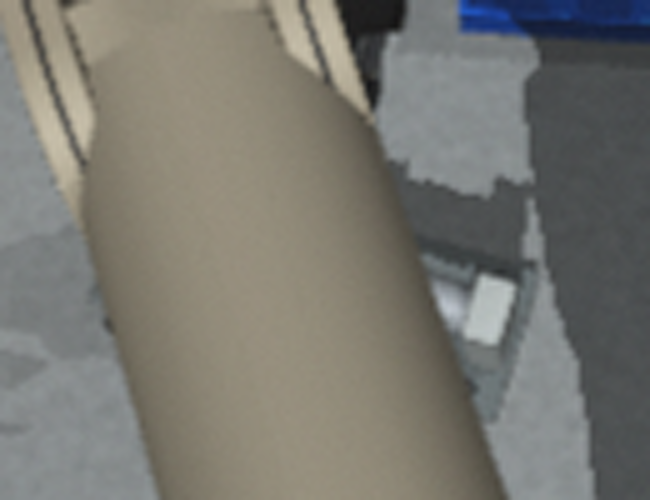

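arm_command(
  targets=[
    [[0,0.012,0.001,0,-0.4,0],[0,0.014,0.001,0,0,0],[0,0.01,0,0,0,0],[0,0,0,0,0,0],[0,0,0,0,0,0]],
  ],
)

```text
time: 7.17
ee_pos: [0.5734, 0.2086, 0.1717]
eef_rot: [0.7, -0.101, 0.1, -0.7]
ft_force: [0.7, 0.3, -0.8]
width: 0.0341
```

```bash
python3 - <<'E'
from h import *
goal([.5733,.208,.17],-16.6)
a=C("side")
g=lambda k,s:cv2.resize(k,None,fx=s,fy=s,interpolation=cv2.INTER_CUBIC)
cv2.imwrite("pics/s9.png",g(np.clip(a.p[175:265,285:335]*1.3,0,255).astype(np.uint8),8)[:600])
E
```

```text
t 7.17 pos [0.5734 0.2086 0.1717] width 0.0341 F [ 0.7  0.3 -0.8] q [-0.66  0.33  0.3   1.59 -0.1   1.24 -0.63]
R0 cols [[0.959, -0.001, 0.282], [-0.282, -0.001, 0.959], [-0.001, -1.0, -0.001]]
shift tool mm [ 0.1  1.7 -0.6] rotvec deg [ 0.06  0.23 -0.07]
```

View pics/s9.png

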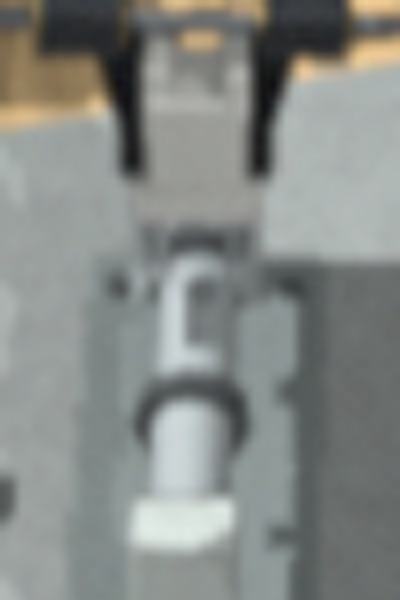

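```bash
python3 - <<'E'
from h import *
a=C("side")
f=lambda L,x0,y0,s:[[x0+(u+.5)/s-.5,y0+(v+.5)/s-.5] for u,v in L]
n=np.array([.957,-.290]); 
post=a.plane(f([(132,500),(237,500),(235,548),(130,548)],285,175,8),.102); print("near post",post.mean(0))
pm=a.plane(f([(184,524)],285,175,8),.102)[0,:2]
tcp=np.array([.5734,.2086])
for nm,uv,z in (("plate L",(133,228),.154),("plate R",(261,228),.154),("neck top mid",(196,105),.2052),("neckL",(146,170),.18),("neckR",(249,170),.18),("bar470",(188,470),.094),("bar430",(190,440),.094),("collar",(192,415),.08),("barend L",(160,300),.085),("barend R",(236,300),.085)):
    P=a.plane(f([uv],285,175,8),z)[0]; print(nm,P.round(4),"across wrt post",((P[:2]-pm)@n*1000).round(1),"along",((P[:2]-pm)@np.array([.29,.957])*1000).round(0))
print("tcp wrt post across",(tcp-pm)@n*1000)
E
```

```text
near post [0.54280809 0.1049567  0.102     ]
plate L [0.5482 0.1941 0.154 ] across wrt post -20.8 along 87.0
plate R [0.5898 0.1833 0.154 ] across wrt post 22.1 along 89.0
neck top mid [0.5698 0.1925 0.2052] across wrt post 0.3 along 92.0
neckL [0.5528 0.193  0.18  ] across wrt post -16.2 along 87.0
neckR [0.5858 0.1845 0.18  ] across wrt post 17.9 along 89.0
bar470 [0.5522 0.1361 0.094 ] across wrt post -0.2 along 33.0
bar430 [0.5564 0.1497 0.094 ] across wrt post -0.1 along 47.0
collar [0.5634 0.1745 0.08  ] across wrt post -0.6 along 73.0
barend L [0.5654 0.228  0.085 ] across wrt post -14.2 along 124.0
barend R [0.5914 0.2212 0.085 ] across wrt post 12.6 along 125.0
tcp wrt post across -0.9469210838945313
```

arm_command(
  targets=[
    [[0,0.01,0,0,0.2,0],[0,0.01,0,0,0,0],[0,0.005,0,0,0,0],[0,0.005,0,0,0,0],[0,0.004,0,0,0,0],[0,0,0,0,0,0]],
  ],
  grip_force=60,
)

```text
time: 7.77
ee_pos: [0.5734, 0.2086, 0.1374]
eef_rot: [0.7, -0.102, 0.101, -0.699]
ft_force: [-0.1, -0.4, -0.8]
width: 0.0337
```

arm_command(
  targets=[
    [[0,0.004,0,0,0,0],[0,0.004,0,0,0,0],[0,0.003,0,0,0,0],[0,0,0,0,0,0]],
  ],
)

```text
time: 8.1
ee_pos: [0.574, 0.2093, 0.1276]
eef_rot: [-0.699, 0.101, -0.102, 0.7]
ft_force: [-0.3, 2.0, -0.4]
width: 0.0339
```

arm_command(
  targets=[
    [[0,0.003,0,0,0,0],[0,0.003,0,0,0,0],[0,0,0,0,0,0]],
  ],
)

```text
time: 8.35
ee_pos: [0.5735, 0.2088, 0.1207]
eef_rot: [0.7, -0.102, 0.101, -0.7]
ft_force: [0.3, 1.7, -2.4]
width: 0.0337
```

arm_command(
  targets=[
    [[0,0.003,0,0,0,0],[0,0.003,0,0,0,0],[0,0,0,0,0,0]],
  ],
)

```text
time: 8.6
ee_pos: [0.5732, 0.2085, 0.1142]
eef_rot: [0.7, -0.102, 0.101, -0.699]
ft_force: [-0.2, 1.3, -7.3]
width: 0.0338
```

```bash
python3 - <<'E'
from h import *
goal([.5733,.208,.1115],-16.6)
a=C("side")
g=lambda k,s:cv2.resize(k,None,fx=s,fy=s,interpolation=cv2.INTER_CUBIC)
cv2.imwrite("pics/s10.png",g(np.clip(a.p[175:265,285:335]*1.3,0,255).astype(np.uint8),8)[:600])
E
```

```text
t 8.6 pos [0.5732 0.2085 0.1142] width 0.0338 F [-0.2  1.3 -7.3] q [-0.66  0.39  0.29  1.65 -0.12  1.13 -0.62]
R0 cols [[0.959, -0.002, 0.285], [-0.285, -0.001, 0.959], [-0.001, -1.0, -0.001]]
shift tool mm [ 0.2  2.7 -0.5] rotvec deg [ 0.07  0.07 -0.07]
```

View pics/s10.png

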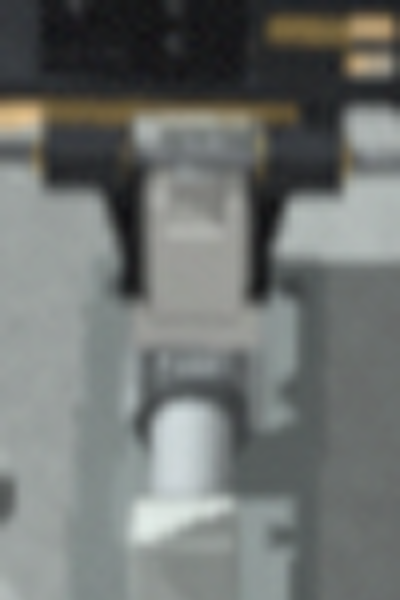

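arm_command(
  targets=[
    [[0,0.002,0,0,0,0],[0,0.002,0,0,0,0],[0,0,0,0,0,0]],
  ],
)

```text
time: 8.9
ee_pos: [0.5738, 0.2087, 0.1118]
eef_rot: [-0.7, 0.102, -0.102, 0.7]
ft_force: [-2.2, -0.9, 0.7]
width: 0.0339
```

arm_command(
  targets=[
    [[0,0.002,0,0,0,0],[0,0,0,0,0,0]],
  ],
)

```text
time: 9.07
ee_pos: [0.5739, 0.2087, 0.1116]
eef_rot: [-0.699, 0.102, -0.102, 0.7]
ft_force: [-9.7, -3.1, 16.8]
width: 0.0333
```

arm_command(
  targets=[
    [[0,0.0015,0,0,0,0],[0,0,0,0,0,0]],
  ],
)

```text
time: 9.23
ee_pos: [0.574, 0.2087, 0.1116]
eef_rot: [-0.699, 0.102, -0.102, 0.7]
ft_force: [-15.4, -5.1, 28.8]
width: 0.0334
```

arm_command(
  targets=[
    [[0,-0.003,0,0,0,0],[0,0,0,0,0,0]],
  ],
)

```text
time: 9.4
ee_pos: [0.5741, 0.209, 0.1117]
eef_rot: [-0.699, 0.101, -0.102, 0.7]
ft_force: [-2.1, -0.9, 8.2]
width: 0.0338
```

```bash
python3 - <<'E'
from h import *
goal([.5733,.208,.1115],-16.6)
a=C("side")
g=lambda k,s:cv2.resize(k,None,fx=s,fy=s,interpolation=cv2.INTER_CUBIC)
cv2.imwrite("pics/s11.png",g(np.clip(a.p[175:265,285:335]*1.3,0,255).astype(np.uint8),8)[:600])
E
```

```text
t 9.4 pos [0.5741 0.209  0.1117] width 0.0338 F [-2.1 -0.9  8.2] q [-0.65  0.39  0.29  1.65 -0.12  1.12 -0.62]
R0 cols [[0.959, 0.001, 0.285], [-0.285, 0.001, 0.959], [0.001, -1.0, 0.001]]
shift tool mm [-0.5  0.2 -1.1] rotvec deg [-0.05  0.06  0.03]
```

View pics/s11.png

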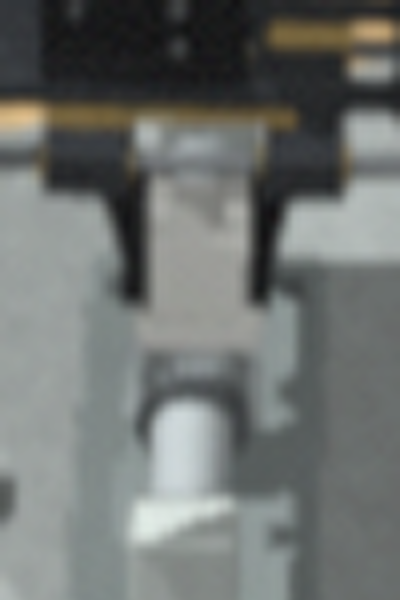

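arm_command(
  targets=[
    [[0,-0.0005,0,0,0,0],[0,0,0,0,0,0],[0,0,0,0,0,0],[0,0,0,0,0,0],[0,0,0,0,0,0],[0,0,0,0,0,0],[0,0,0,0,0,0],[0,0,0,0,0,0],[0,0,0,0,0,0]],
  ],
  hand=1,
)

```text
time: 10.2
ee_pos: [0.5739, 0.2088, 0.1115]
eef_rot: [-0.7, 0.102, -0.102, 0.7]
ft_force: [-0.1, -0.4, -0.6]
width: 0.0833
```

arm_command(
  targets=[
    [[0,-0.01,0,0,0,0],[0,-0.025,0,0,0,0],[0,-0.03,0,0,0,0],[0,-0.03,0,0,0,0],[0,-0.03,0,0,0,0],[0,-0.03,0,0,0,0],[0,0,0,0,0,0]],
  ],
)

```text
time: 10.78
ee_pos: [0.5761, 0.2094, 0.2741]
eef_rot: [-0.698, 0.099, -0.105, 0.702]
ft_force: [1.3, -0.7, 0.4]
width: 0.0868
```

```bash
python3 - <<'E'
from h import *
goal([.5733,.208,.1115],-16.6)
a=C("side")
g=lambda k,s:cv2.resize(k,None,fx=s,fy=s,interpolation=cv2.INTER_CUBIC)
cv2.imwrite("pics/s12f.png",a.p)
cv2.imwrite("pics/s12.png",g(np.clip(a.p[175:265,285:335]*1.3,0,255).astype(np.uint8),8)[:600])
E
```

```text
t 10.78 pos [0.5761 0.2094 0.2741] width 0.0868 F [ 1.3 -0.7  0.4] q [-0.67  0.28  0.31  1.44 -0.09  1.43 -0.65]
R0 cols [[0.959, 0.009, 0.285], [-0.285, 0.004, 0.959], [0.007, -1.0, 0.007]]
shift tool mm [ -3.4 162.6  -3.2] rotvec deg [-0.39  0.05  0.41]
```

View pics/s12.png

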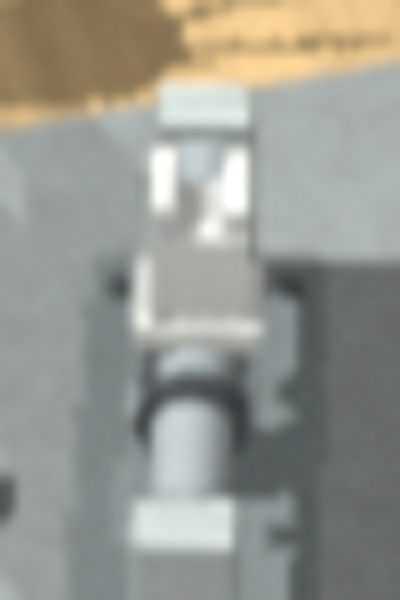

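View pics/s12f.png

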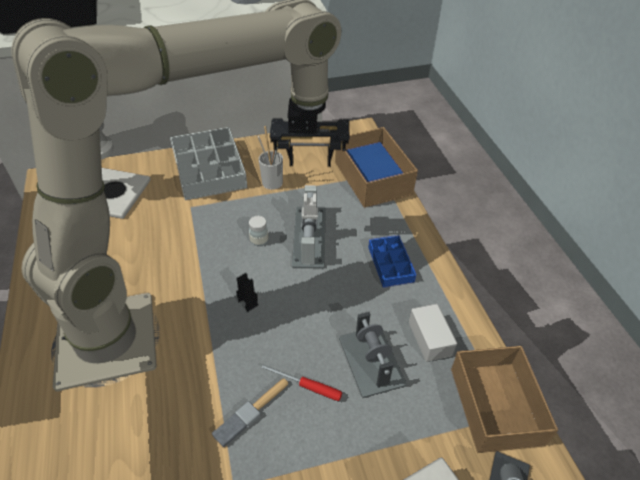

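arm_command(
  targets=[
    [[0,0,-0.015,0,0,0],[0,0,-0.03,0,0,0],[0,0,-0.035,0,0,0],[0,0,-0.035,0,0,0],[0,0,-0.035,0,0,0],[0,0,-0.035,0,0,0],[0,0,-0.03,0,0,0],[0,0,-0.015,0,0,0],[0,0,0,0,0,0]],
  ],
)

```text
time: 11.58
ee_pos: [0.507, -0.0161, 0.2662]
eef_rot: [0.7, -0.104, 0.103, -0.699]
ft_force: [-0.9, 0.2, -0.2]
width: 0.0867
```

```bash
python3 - <<'E'
from h import *
a=C("side");b=C("top")
f=lambda L,x0,y0,s:[[x0+(u+.5)/s-.5,y0+(v+.5)/s-.5] for u,v in L]
n=np.array([.957,-.290]); al=np.array([.29,.957])
pm=a.plane(f([(184,524)],285,175,8),.102)[0,:2]
for z in (.159,):
    P=a.plane(f([(151,147),(250,147),(250,213),(150,213)],285,175,8),z)
    print(P.mean(0),"across",(P[:,:2]-pm)@n,"along-105",(P[:,:2]-pm)@al-.105)
g=lambda k,s:cv2.resize(k,None,fx=s,fy=s,interpolation=cv2.INTER_CUBIC)
cv2.imwrite("pics/t13.png",g(np.clip(b.p[200:265,222:322]*1.3,0,255).astype(np.uint8),8))
cv2.imwrite("pics/s13.png",g(np.clip(a.p[175:265,275:345]*1.3,0,255).astype(np.uint8),6.6))
E
```

```text
[0.57470028 0.20633648 0.159     ] across [-0.01651711  0.01717827  0.01833779 -0.01518348] along-105 [ 0.01717084  0.01853274 -0.01453579 -0.01589318]
```

View pics/t13.png

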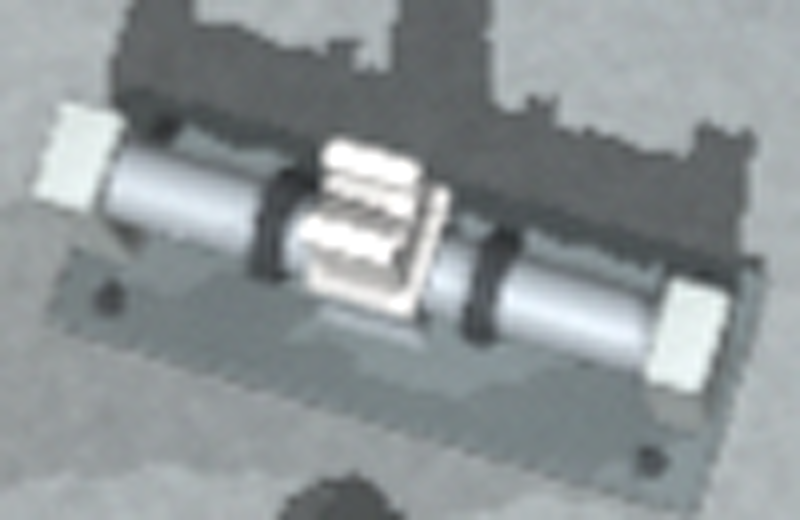

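View pics/s13.png

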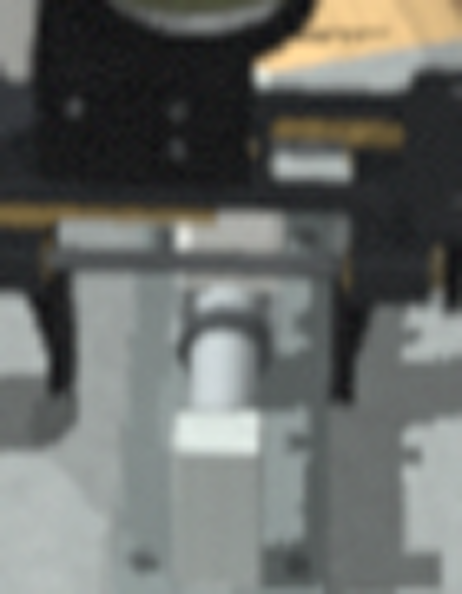

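```bash
python3 - <<'E'
from h import *
b=C("top")
k=b.p[212:246,250:292]
cv2.imwrite("pics/t14.png",cv2.resize(k,None,fx=17,fy=17,interpolation=cv2.INTER_CUBIC))
E
```

```text
(no output)
```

View pics/t14.png

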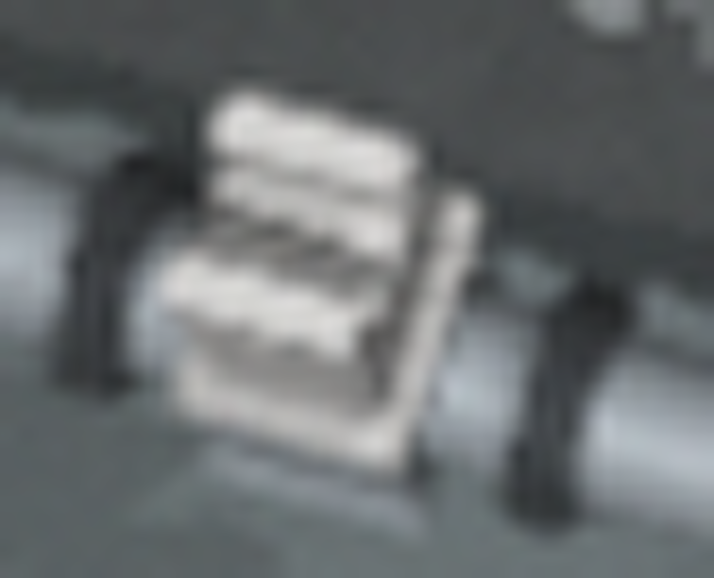

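```bash
python3 - <<'E'
from h import *
b=C("top")
f=lambda L,x0,y0,s:[[x0+(u+.5)/s-.5,y0+(v+.5)/s-.5] for u,v in L]
mid=np.array([.5738,.2117])
M=np.array([[.957,-.29],[.29,.957]])
P=b.plane(f([(178,412),(402,470),(482,195)],250,212,17),.104); c=(P[0]+P[2])/2
print("plate across/along mm",M@(c[:2]-mid)*1000,[np.linalg.norm(P[i]-P[i+1]) for i in (0,1)])
Q=b.plane(f([(222,90),(418,145),(355,360),(162,298)],250,212,17),.159)
print("fork",M@(Q.mean(0)[:2]-mid)*1000,[np.linalg.norm(Q[i]-Q[(i+1)%4]) for i in range(4)])
e=Q[0]-Q[1]+Q[3]-Q[2]; print(np.degrees(np.arctan2(e[1],e[0])))
e=P[0]-P[1]; print(np.degrees(np.arctan2(e[1],e[0])), "bar 73.2")
s=readout.read_state(); print(s["time"],s["ft_force"])
E
```

```text
plate across/along mm [-0.35360137  0.93484901] [np.float64(0.035814642100771045), np.float64(0.04484409482512552)]
fork [-0.0450958  1.1000678] [np.float64(0.030267338518442495), np.float64(0.03350273215228504), np.float64(0.03000912599458371), np.float64(0.03242949567621503)]
73.31038376440188
75.62243907552507 bar 73.2
11.7833 [0.628247   0.65135592 0.18301858]
```

The sizes match what was given: the plate measures 36 x 45 mm and the fork 30 x 33 mm. The clip is centred to about 1 mm, upright and parallel to the bar, so I'm handing the job in.

```bash
python3 - <<'E'
from bench import r
print(r.close_job())
E
```

```text
the job is handed in; nothing more can be done
None
```

The white clip is on the thick bar in the middle bay, pushed fully home, released, and the job is handed in at about 12 s. I gripped it by the neck across its x side (33.7 mm measured) and pushed it straight down. I then opened the gripper, lifted it clear and moved it aside.

**Seating:** The push stopped hard at TCP height 0.1116 m, where fully home should be 0.1115 m, and held there at 29 N. Just before that the arms pulled the clip down at about 7 N, which fits them having snapped past the bar.

**Position after release (top camera):**
- Plate and fork are within 0.4 mm of the bar's axis across and about 1 mm from the middle of the bay along it.
- The fork's direction is 73.3°, against 73.2° for the bar.
- Fork and plate agree across the bar to 0.3 mm, so the clip is upright.

**Disagreements between checks:**
- The side camera put the clip about 1 mm across and 1 mm along from the middle.
- The two cameras differed by 5–7 mm in absolute position along y, so I aligned the clip using positions relative to the rail in the same view.
- The plate edge alone gave an angle of 75.6°, probably from coarse corner picking.

**Not measured:** I couldn't read the arm joint angles directly, so "both arms closed" rests on the force, height and pictures. The bystanders look unmoved in the last full side picture, but I didn't measure them.

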